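Tension a spoked sieve frame by quarter turns

ROBOT

A 7-joint arm with a two-finger parallel gripper is mounted at the origin on a cart in front of the work surface, level with it; the furniture and walls round the work are solid. World frame = base frame: x ahead of the robot, y to its left, z up, the work surface at z = 0. Lengths are in m, angles in rad, forces in N, time in s.
With the tool pointing down it reaches from about 0.35 to 0.9 m from the base axis. Payload 8.1 kg.
Tool frame: the origin (TCP) lies on the centre line of the jaws, within the pads' length; the fingertips stand 8 mm ahead of it and the grasp point (between the pads) lies 11 mm behind it (manip.tip_extent is the distance from the TCP to the fingertips, in m); z points along the fingers, y is the line along which they close (so a half turn about z gives the same grasp; the last joint's range is limited). The gripper opens to 85 mm and grips with 20 to 120 N. Pads are 22 mm wide; open, the fingers measure 114 mm over their backs; the gripper's body (76 mm by 85 mm) begins 54 mm behind the grasp point. The pads swing forward as they close: fully open they stand 13 mm farther back than shut.
Start: joints at [1.026, 0.434, 0.025, 1.573, -0.012, 1.134, -0.075], TCP at [0.267, -0.565, 0.239] pointing down, gripper open.
Joint ranges: [-2.62, 2.62], [-0.44, 2.09], [-1.27, 1.32], [0.08, 2.57], [-1.32, 4.46], [0.12, 2], [-2.74, 2.74]. Speed limits (rad/s): [2.22, 2.22, 3.01, 3.01, 3.14, 3.14, 3.14].

INTERFACE

Orientations are given as a unit quaternion [w, x, y, z].
In Python, from cell import manip gives the robot as it stands.
- The arm moves only by the tool jog_arm, never from a script. Its argument "motion" is a list of rows, each a list of 2 entries, a list of its own where there are three numbers: the shift along the world's x, y, z in m, then the turn, a rotation vector about the world's x, y, z in degrees. A call has 1 to 12 rows; each row is the pose to reach, as a shift and turn from the pose commanded when the call began; what a row does not reach only later rows make up. A row lasts 1/10 s, in which the tool goes at most 50 mm and 8.59 degrees, less where a joint would pass 70% of its speed; a pose out of reach is approached as far as the arm can. A call with a gripper value outside its range is refused whole. "grip" is the finger opening in m, from 0 to 0.0854, set as the call begins (left out, the last holds). The fingers move at their own pace and stop on an object; "squeeze" is the grip in N (left out, the last holds). Time passes only in rows, so rows that repeat a pose let the fingers close. It gives the time, the measured TCP pose, the force, the opening and the grip force at its end, in the units of the state.
- manip.read_state(): the state, without advancing time (a new reading comes with each control period).
- manip.capture(name): name is "side" or "top"; returns the picture (400x640x3 uint8, red, green, blue); there is no depth.
- manip.camera_params(name): a dict with "intrinsics" (3x3 intrinsics, pixels), "world_from_camera" (4x4, takes a point from camera to world coordinates). Camera axes: x right, y down, z forward; pixel columns grow to the right and rows downward; lengths in m; the calibration is good to about 2 mm. A picture is of the moment at which its call begins. camera_params takes no time and is no camera call.
- manip.finish_job(): hands the job in; it is judged then, once.
The state is a dict: "time_s": time; "joints": joint angles; "qvel": joint speeds; "joint_efforts": joint torques, N m; "ee_pos": TCP position; "orientation": TCP orientation; "wrist_force": force on the tool from outside, world axes, zero at the start; "wrist_torque": the same for the moment, N m; "grip_width": opening from 0.0 (shut) to 1.0 (fully open); "grasp_force": force on a finger pad.
Only numpy, scipy, OpenCV 4.12 (cv2) and the standard library are available. Lean on these libraries where they do the work, as an engineer would, in place of code of your own. Each camera call takes 0.05 s, during which the arm holds its last target. There are 200 camera calls.

TASK

Tighten the three wing nuts of the spoked sieve frame clockwise (seen from above), working clockwise round the rim from the red tab and finishing each nut before turning the next: a blue nut gets one quarter turn, the yellow nut two quarter turns. Then press the black-capped spring punch at the hub straight down until it snaps, to mark the frame as set, and let it spring back up. Leave the cup, dropper bottle, marker and forceps lying nearby where they are.

Things in the scene. Friction and masses are not known exactly. Their poses are not given: they have to be found in the camera images.
- frame: The spoked frame, fixed to the bench: a grey round base 216 mm across with an aluminium rim (top 24 mm above the bench), three bosses 85 mm from the centre that carry the nuts, and a hub with the punch. Origin: centre of its underside, on the bench; z up.
- start_tab (a point): Red tab, 24 mm square, on the rim 95 mm from the frame's centre, top 30 mm above the bench. The first seat is the next one clockwise (seen from above) from it.
- seat_1 (a point): Centre of the first seat, the next boss clockwise from the red tab: top of the boss, 30 mm above the bench. The nut standing here is turned first.
- seat_2 (a point): Centre of the second seat, 120 degrees further clockwise round the rim. The nut here is turned second.
- seat_3 (a point): Centre of the third seat, another 120 degrees clockwise. The nut here is turned last.
- nut_blue_a_grip (a point): Grip point of one blue wing nut (to turn by one quarter), on its upright turning axis, 59 mm above the bench. Its grip is a flat upright bar 36 mm long (the point's x axis, which turns with the nut; +x is the end with the white stripe), 13 mm thick (y), 43 to 73 mm above the bench, over a steel washer of 22 mm radius, top at 33 mm. Which of the three seats it stands on varies.
- nut_blue_b_grip (a point): Grip point of the other blue wing nut (to turn by one quarter), on its upright turning axis, 59 mm above the bench. Its grip is a flat upright bar 36 mm long (the point's x axis, which turns with the nut; +x is the end with the white stripe), 13 mm thick (y), 43 to 73 mm above the bench, over a steel washer of 22 mm radius, top at 33 mm. Which of the three seats it stands on varies.
- nut_yellow_grip (a point): Grip point of the yellow wing nut (to turn by two quarters), on its upright turning axis, 59 mm above the bench. Its grip is a flat upright bar 36 mm long (the point's x axis, which turns with the nut; +x is the end with the white stripe), 13 mm thick (y), 43 to 73 mm above the bench, over a steel washer of 22 mm radius, top at 33 mm. Which of the three seats it stands on varies.
- nut_blue_a (a joint): Angle of the first-named blue wing nut in rad, growing clockwise seen from above; within 0.08 of 0 at the start, when the white-striped end points at one of the four quarter-turn ticks on its washer. One quarter turn is 1.57. It stays where it is left (friction 0.08 N m); range -0.7 to 4.2.
- nut_blue_b (a joint): Angle of the other blue wing nut in rad, growing clockwise seen from above; within 0.08 of 0 at the start, when the white-striped end points at one of the four quarter-turn ticks on its washer. One quarter turn is 1.57. It stays where it is left (friction 0.08 N m); range -0.7 to 4.2.
- nut_yellow (a joint): Angle of the yellow wing nut in rad, growing clockwise seen from above; within 0.08 of 0 at the start, when the white-striped end points at one of the four quarter-turn ticks on its washer. Two quarter turns are 3.14. It stays where it is left (friction 0.08 N m); range -0.7 to 4.2.
- punch_top (a point): Centre of the top of the spring punch's black round cap (23 mm across), at the frame's centre, 80 mm above the bench when up. It slides straight down 12 mm, to 68 mm.
- punch (a joint): Travel of the spring punch in m: 0 up, 0.012 fully down. The force rises from about 2 N to a peak of 10.5 N about 6 mm down, then the punch trips and the force falls to about 2 N; tripped means beyond 0.0095. It springs back up when let go.
- sample_cup_mid (a point): a bystander, loose: clear sample cup with a red lid, 47 mm wide, 66 mm high; point half-way up.
- dropper_mid (a point): a bystander, loose: small white and magenta dropper bottle, 26 mm wide, 68 mm high; point half-way up.
- marker_mid (a point): a bystander, loose: red marker, 138 mm long, lying; its centre.
- forceps_mid (a point): a bystander, loose: steel forceps, 133 mm long, lying; its centre.

How it is judged:
By the outcome, as a careful person would: the job done as asked, in the order asked, and still so for the second after the job is handed in, with the robot touching nothing.
It also fails if it takes over 67 s, if anything falls off the work surface, if the arm or the gripper's body presses on something with over 40 N, if the wrist force passes 120 N, or if a joint passes its speed limit or range.

## Working session

There is one attempt and no reset: what is moved stays moved. The work goes in short steps, Python scripts to look and compute and a tool call to move; the robot and the scene stay as the last step left them, time stands still between calls to the robot, and variables do not carry over. Pictures are saved under pics/ and viewed, at most 10 in all, crops included, and the job is handed in when it is done.

Besides the shell and the picture viewer there is one more tool, called after ">>>" in YAML: its name, and indented under it one key for each argument. jog_arm: Moves the arm, as the interface text tells. Its arguments: {"type":"object","properties":{"motion":{"type":"array"},"grip":{"type":"number"},"squeeze":{"type":"number"}},"required":["motion"]}

```bash
mkdir -p pics; cat > h.py <<'E'
import numpy as np,cv2
from cell import manip
def snap(n,f):
    im=manip.capture(n); cv2.imwrite('pics/'+f,im[:,:,::-1]); return im
def proj(n,P):
    c=manip.camera_params(n);T=np.linalg.inv(np.array(c['world_from_camera']));p=T[:3,:3]@np.array(P)+T[:3,3];q=np.array(c['intrinsics'])@p;return q[:2]/q[2]
def ray(n,u,v):
    c=manip.camera_params(n);T=np.array(c['world_from_camera']);d=T[:3,:3]@np.linalg.solve(np.array(c['intrinsics']),[u,v,1.]);return T[:3,3],d
def atz(n,u,v,z):
    o,d=ray(n,u,v);return o+d*(z-o[2])/d[2]
def tri(uv):  # {cam:(u,v)}
    A=np.zeros((3,3));b=np.zeros(3);R=[]
    for n,(u,v) in uv.items():
        o,d=ray(n,u,v);d=d/np.linalg.norm(d);M=np.eye(3)-np.outer(d,d);A+=M;b+=M@o
    return np.linalg.solve(A,b)
E
python3 - <<'E'
from h import *
np.set_printoptions(precision=4,suppress=True)
for n in('top','side'):
    snap(n,n+'0.png');c=manip.camera_params(n);print(n,np.array(c['intrinsics']),np.array(c['world_from_camera']))
print(manip.read_state())
E
```

```text
top [[465.0398   0.     309.8188]
 [  0.     465.0398 202.2048]
 [  0.       0.       1.    ]] [[-0.0126 -0.99    0.1403  0.4018]
 [-0.9998  0.0148  0.0149  0.002 ]
 [-0.0168 -0.1401 -0.99    1.3246]
 [ 0.      0.      0.      1.    ]]
side [[510.5631   0.     320.3564]
 [  0.     510.5631 204.4687]
 [  0.       0.       1.    ]] [[-0.7198 -0.5639  0.4049  0.0213]
 [-0.6941  0.5927 -0.4086  0.5818]
 [-0.0095 -0.5751 -0.818   1.1969]
 [ 0.      0.      0.      1.    ]]
{'time_s': 0.1, 'joints': array([ 1.0264,  0.4351,  0.025 ,  1.574 , -0.0116,  1.134 , -0.0751]), 'qvel': array([-0.0004, -0.0013,  0.0007, -0.003 , -0.0008,  0.0009, -0.0004]), 'joint_efforts': array([  0.0045, -67.1751,   1.0283, -31.6898,   0.0157,   0.0072,
        -0.0001]), 'ee_pos': array([ 0.267 , -0.5646,  0.2386]), 'orientation': array([-0.0007,  0.9757,  0.2191, -0.0002]), 'wrist_force': array([-0.0098, -0.4601,  0.5847]), 'wrist_torque': array([-0.0193,  0.0447,  0.0245]), 'grasp_force': 0.0, 'grip_width': 0.996838492338416}
```

View pics/top0.png

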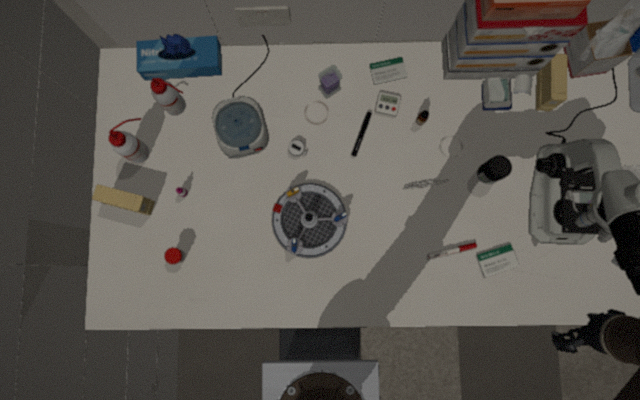

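View pics/side0.png

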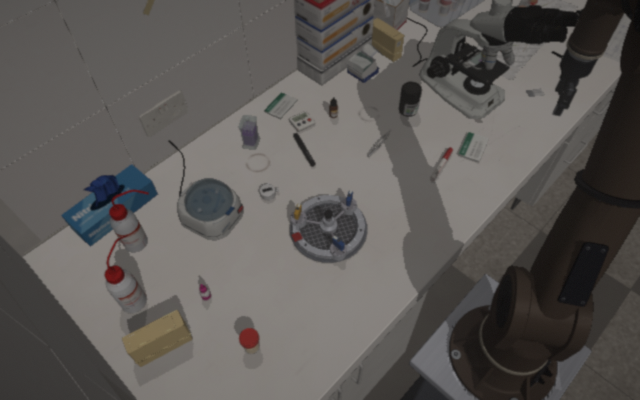

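The frame is centred near (310,219) in the top view. The red tab is at (278,208), the yellow nut at (292,191), and the blue nuts at (340,217) and (294,243). Going clockwise from the tab, the order is yellow, right blue, lower-left blue.

```bash
python3 - <<'E'
import cv2
a=cv2.imread('pics/top0.png')[172:264,264:356];b=cv2.imread('pics/side0.png')[180:272,282:374]
o=cv2.hconcat([cv2.resize(x,(400,400),interpolation=cv2.INTER_CUBIC) for x in(a,b)])
cv2.imwrite('pics/crop0.png',cv2.convertScaleAbs(o,alpha=1.5))
E
```

```text
(no output)
```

View pics/crop0.png

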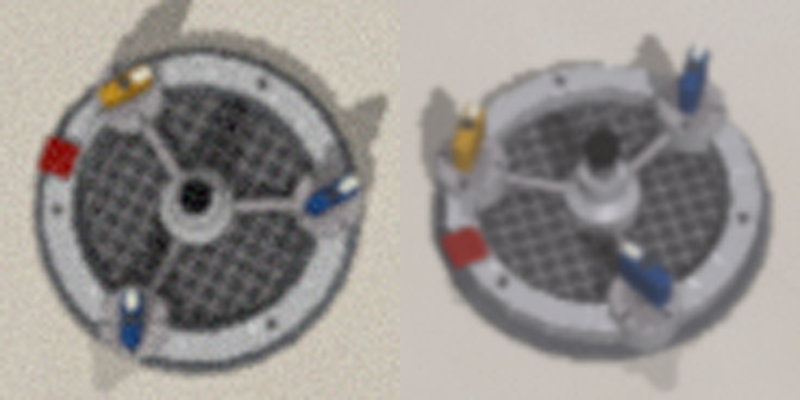

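Crop (4.35x) of both views. In the top half: cap (195,197), yellow bar (100,98)–(152,74), right blue bar (307,210)–(356,184), lower blue bar (129,350)–(131,290), with the white ends listed second. The tab is at (58,156).

```bash
python3 - <<'E'
from h import *
np.set_printoptions(precision=4,suppress=True)
s=92/400
t=lambda u,v:(264+u*s-.4,172+v*s-.4)
d=lambda u,v:(282+(u-400)*s-.4,180+v*s-.4)
for n,a,b in [('cap',(195,195),(603,140)),('Y',(126,86),(468,138)),('B1',(332,197),(694,82)),('B2',(130,320),(643,270)),('tab',(58,157),(464,247))]:
    print(n,tri({'top':t(*a),'side':d(*b)}),atz('top',*t(*a),{'cap':.08,'tab':.03}.get(n,.067)),atz('side',*d(*b),{'cap':.08,'tab':.03}.get(n,.06)))
for n,a,b in [('Y',(100,98),(152,74)),('B1',(307,210),(356,184)),('B2',(129,350),(131,290))]:
    v=atz('top',*t(*b),.07)-atz('top',*t(*a),.07);print(n,np.linalg.norm(v),np.degrees(np.arctan2(v[1],v[0])))
for n,a,b in [('tabcup',None,None)]: 
    print('cup',atz('top',173,256,.066),'drop',atz('top',181,191,.06))
c=atz('top',*t(195,195),.08)
for n,a,z in [('Y',(126,86),.067),('B1',(332,197),.067),('B2',(130,320),.067),('tab',(58,157),.03)]:
    v=atz('top',*t(*a),z)-c;print(n,np.hypot(*v[:2]),np.degrees(np.arctan2(v[1],v[0])))
E
```

```text
cap [0.5408 0.0259 0.0805] [0.5394 0.0249 0.08  ] [0.5424 0.0265 0.08  ]
Y [0.6144 0.0697 0.0546] [0.6106 0.0679 0.067 ] [0.6135 0.0732 0.06  ]
B1 [ 0.5416 -0.0599  0.0538] [ 0.5384 -0.0604  0.067 ] [ 0.5406 -0.0552  0.06  ]
B2 [0.4661 0.0683 0.0639] [0.4635 0.0665 0.067 ] [0.4701 0.0681 0.06  ]
tab [0.5732 0.1157 0.0256] [0.571  0.1141 0.03  ] [0.5729 0.1185 0.03  ]
Y 0.036034671216849064 -65.74950894324925
B1 0.03469438244256205 -62.81311095232411
B2 0.03704272420826603 -2.354156908093395
cup [0.4388 0.3927 0.066 ] drop [0.6176 0.3774 0.06  ]
Y 0.08313640267120737 31.086310175430246
B1 0.08535544136245797 -90.70629668261857
B2 0.08658214732402077 151.3410291440243
tab 0.09459541681268234 70.54322033786407
```

```bash
cat > fit.py <<'E'
from h import *
from scipy.optimize import minimize
K=4
def fit(imgs,seat,th0,yellow,zr=(.043,.073)):
    ind={}
    for n,im in imgs.items():
        f=im.astype(float);u,v=np.round(proj(n,[*seat,.058])).astype(int);x0,y0=u-22,v-22
        c=f[y0:y0+44,x0:x0+44];sat=(c[...,0]-c[...,2])*(1 if yellow else -1)
        w=np.clip((c.min(2)-np.percentile(c.min(2),97))/25,0,1)*0
        m=np.clip((sat-15)/35,0,1)
        ind[n]=(cv2.resize(np.maximum(m,w),None,fx=K,fy=K,interpolation=cv2.INTER_LINEAR),x0,y0)
    def cost(p):
        x,y,th=seat[0]+p[0]/1e3,seat[1]+p[1]/1e3,np.radians(p[2]);s=0
        for n,(m,x0,y0) in ind.items():
            def hull(a0,a1,b):
                P=[[x+a*np.cos(th)-q*np.sin(th),y+a*np.sin(th)+q*np.cos(th),z] for a in(a0,a1) for q in(-b,b) for z in zr]
                h=cv2.convexHull(np.array([(proj(n,k)-[x0,y0]+.5)*K-.5 for k in P],np.float32)).astype(np.float32)
                r=np.zeros(m.shape,np.float32);cv2.fillConvexPoly(r,np.round(h*16).astype(np.int32),1.,shift=4);return r
            r=cv2.GaussianBlur(hull(-.018,p[3]/1e3,.0065),(0,0),K*.6)
            s+=((r-m)**2).sum()/K**2
        return s
    best=min((minimize(cost,[0,0,th0+d,9],method='Nelder-Mead',options=dict(initial_simplex=[[0,0,th0+d,9],[4,0,th0+d,9],[0,4,th0+d,9],[0,0,th0+d+10,9],[0,0,th0+d,13]],maxiter=200)) for d in(-8,4)),key=lambda r:r.fun)
    return best.x,best.fun
E
python3 - <<'E'
from fit import *
np.set_printoptions(precision=2,suppress=True)
A={n:np.mean([manip.capture(n) for _ in range(3)],0) for n in('top','side')}
for n,s,t,y in [('Y',(.6137,.0688),-65.7,1),('B1',(.5414,-.0595),-62.8,0),('B2',(.4664,.0672),-2.4,0)]:
    for k in(['top'],['side'],['top','side']):
        print(n,k,*fit({q:A[q] for q in k},s,t,y))
E
```

```text
Y ['top'] [ -1.32  -1.59 -59.35  11.19] 65.30349863809144Traceback (most recent call last):
  File "<stdin>", line 6, in <module>
  File "fit.py", line 22, in fit
    best=min((minimize(cost,[0,0,th0+d,9],method='Nelder-Mead',options=dict(initial_simplex=[[0,0,th0+d,9],[4,0,th0+d,9],[0,4,th0+d,9],[0,0,th0+d+10,9],[0,0,th0+d,13]],maxiter=200)) for d in(-8,4)),key=lambda r:r.fun)
  File "fit.py", line 22, in <genexpr>
    best=min((minimize(cost,[0,0,th0+d,9],method='Nelder-Mead',options=dict(initial_simplex=[[0,0,th0+d,9],[4,0,th0+d,9],[0,4,th0+d,9],[0,0,th0+d+10,9],[0,0,th0+d,13]],maxiter=200)) for d in(-8,4)),key=lambda r:r.fun)
              ~~~~~~~~^^^^^^^^^^^^^^^^^^^^^^^^^^^^^^^^^^^^^^^^^^^^^^^^^^^^^^^^^^^^^^^^^^^^^^^^^^^^^^^^^^^^^^^^^^^^^^^^^^^^^^^^^^^^^^^^^^^^^^^^^^^^^^^^^^^^^^^^^^^^^^^^^^^^^^^^^^^^^^^
    res = _minimize_neldermead(fun, x0, args, callback, bounds=bounds,
                               **options)
    fsim[j] = func(sim[j])
              ~~~~^^^^^^^^
    fx = function(np.copy(x), *(wrapper_args + args))
  File "fit.py", line 19, in cost
    r=cv2.GaussianBlur(hull(-.018,p[3]/1e3,.0065),(0,0),K*.6)
                       ~~~~^^^^^^^^^^^^^^^^^^^^^^
  File "fit.py", line 17, in hull
    h=cv2.convexHull(np.array([(proj(n,k)-[x0,y0]+.5)*K-.5 for k in P],np.float32)).astype(np.float32)
                                ~~~~^^^^^
  File "h.py", line 6, in proj
    c=manip.camera_params(n);T=np.linalg.inv(np.array(c['world_from_camera']));p=T[:3,:3]@np.array(P)+T[:3,3];q=np.array(c['intrinsics'])@p;return q[:2]/q[2]
ValueError: time passes only in moves, steps and waits
```

>>> jog_arm:
  motion:
    - [[0.03,0.05,0],[0,0,8]]
    - [[0.06,0.1,0],[0,0,16]]
    - [[0.09,0.15,0],[0,0,24]]
    - [[0.12,0.2,0],[0,0,32]]
    - [[0.15,0.25,0],[0,0,40]]
    - [[0.18,0.3,0],[0,0,48]]
    - [[0.2,0.35,0],[0,0,56]]
    - [[0.22,0.4,0],[0,0,64]]
    - [[0.24,0.45,0],[0,0,72]]
    - [[0.26,0.5,0],[0,0,80]]
    - [[0.28,0.55,0],[0,0,88]]
    - [[0.3,0.58,0],[0,0,90]]
  grip: 0.045
  squeeze: 40

```text
time_s: 1.6
ee_pos: [0.5436, -0.0319, 0.2397]
orientation: [0.0, 0.533, 0.846, 0.0]
wrist_force: [0.6, -0.7, -0.4]
grip_width: 0.527
grasp_force: 0.0
```

```bash
sed -i 's/^def snap/_c={n:manip.camera_params(n) for n in("top","side")}\ndef snap/; s/c=manip.camera_params(n);/c=_c[n];/' h.py
sed -i 's/m=np.clip((sat-15)\/35,0,1)/b=np.median(sat);m=np.clip((sat-b-8)\/(np.percentile(sat,98.5)-b-8)*1.3,0,1)/' fit.py
python3 - <<'E'
from fit import *
np.set_printoptions(precision=2,suppress=True)
A={n:cv2.imread(f'pics/{n}0.png')[:,:,::-1] for n in('top','side')}
for n,s,t,y in [('Y',(.6137,.0688),-65.7,1),('B1',(.5414,-.0595),-62.8,0),('B2',(.4664,.0672),-2.4,0)]:
    for k in(['top'],['side'],['top','side']):
        print(n,k,*fit({q:A[q] for q in k},s,t,y))
print(manip.read_state()['joints'])
E
```

```text
Y ['top'] [ -0.65  -2.16 -56.68   4.53] 59.26104285982198
Y ['side'] [  4.2   -0.64 -52.76  -6.38] 9.93154228017388
Y ['top', 'side'] [  2.67  -0.42 -53.78  -5.1 ] 73.4461090739253
B1 ['top'] [ -0.48  -2.23 -61.82   7.18] 5.996333532415681
B1 ['side'] [  3.     0.01 -59.77   5.12] 7.006283575794702
B1 ['top', 'side'] [  1.77  -1.43 -59.98   4.54] 22.18343727714801
B2 ['top'] [-1.04 -1.06 -2.64  6.98] 4.63922594842046
B2 ['side'] [ 4.5   1.73 -3.   -2.58] 19.443729825514772
B2 ['top', 'side'] [ 2.74 -0.26 -4.28  2.13] 32.18462030175209
[ 0.35  0.36 -0.52  1.74  0.2   1.1   0.22]
```

```bash
sed -i 's/sat=(c\[...,0\]-c\[...,2\])\*(1 if yellow else -1)/sat=c[...,1]-c[...,2] if yellow else c[...,2]-c[...,0]/' fit.py
python3 - <<'E'
from fit import *
np.set_printoptions(precision=2,suppress=True)
A={n:cv2.imread(f'pics/{n}0.png')[:,:,::-1] for n in('top','side')}
for k in(['top'],['side'],['top','side']): print(k,*fit({q:A[q] for q in k},(.6137,.0688),-65.7,1))
E
```

```text
['top'] [ -1.41  -1.51 -59.34   8.49] 10.740550649245385
['side'] [  4.56  -0.83 -52.21  -6.77] 9.72470368504279
['top', 'side'] [  1.73  -1.22 -56.68   1.67] 30.033413783420855
```

```bash
python3 - <<'E'
from h import *
t=cv2.imread('pics/top0.png');s=cv2.imread('pics/side0.png');r=[]
for im,n in((t,'top'),(s,'side')):
    q=[]
    for P in [(.6137,.0688),(.5414,-.0595),(.4664,.0672)]:
        u,v=np.round(proj(n,[*P,.058])).astype(int);print(n,u-10,v-10)
        q.append(cv2.resize(im[v-10:v+10,u-10:u+10],(260,260),interpolation=cv2.INTER_CUBIC))
    r.append(cv2.hconcat(q))
cv2.imwrite('pics/crop1.png',cv2.convertScaleAbs(cv2.vconcat(r),alpha=1.5))
E
```

```text
top 282 181
top 329 206
top 283 234
side 288 201
side 340 188
side 329 233
```

View pics/crop1.png

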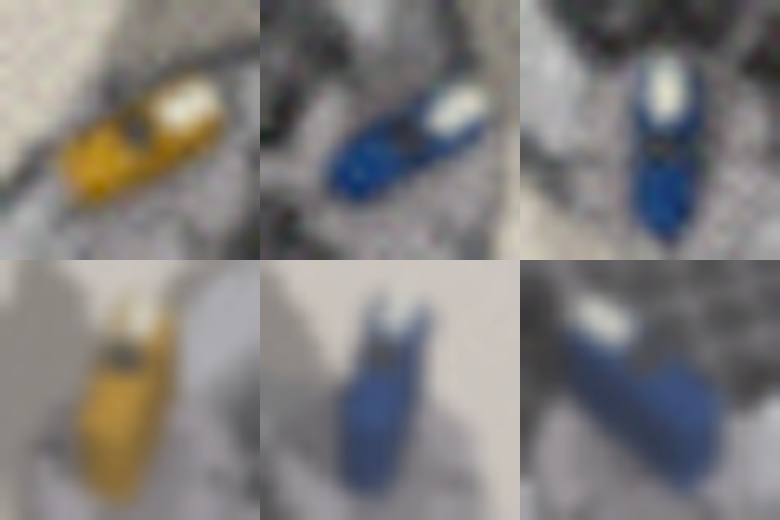

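Top-row crops: yellow screw (137,126) with stripe (190,103), blue 1 (407,135)/(456,107), blue 2 (664,145)/(666,85). The bar headings are about −63°, −61° and −2.5°. Next I settle the arm and read its pose.

>>> jog_arm:
  motion:
    - [[0,0,0],[0,0,0]]
    - [[0,0,0],[0,0,0]]

```text
time_s: 1.8
ee_pos: [0.5436, -0.0324, 0.2392]
orientation: [-0.0, 0.534, 0.846, 0.0]
wrist_force: [-0.6, -0.1, 0.1]
grip_width: 0.527
grasp_force: 0.0
```

>>> jog_arm:
  motion:
    - [[0.03,0.04,0],[0,0,1.5]]
    - [[0.06,0.08,0],[0,0,1.5]]
    - [[0.071,0.1,-0.04],[0,0,1.5]]
    - [[0.071,0.1007,-0.08],[0,0,1.5]]
    - [[0.071,0.1007,-0.12],[0,0,1.5]]
    - [[0.071,0.1007,-0.13],[0,0,1.5]]
    - [[0.071,0.1007,-0.13],[0,0,1.5]]

```text
time_s: 2.5
ee_pos: [0.6134, 0.065, 0.1082]
orientation: [-0.001, 0.525, 0.851, -0.001]
wrist_force: [-0.2, -0.9, 1.3]
grip_width: 0.524
grasp_force: 0.0
```

```bash
python3 - <<'E'
from h import *
a=snap('side','s1.png');b=snap('top','t1.png')
o=cv2.hconcat([cv2.resize(x,(400,400),interpolation=cv2.INTER_CUBIC)[:,:,::-1] for x in(a[170:270,280:380],b[150:250,260:360])])
cv2.imwrite('pics/c2.png',cv2.convertScaleAbs(o,alpha=1.6))
s=manip.read_state();print(s['joints'],s['ee_pos'])
E
```

```text
[ 0.12898333  0.60194982 -0.48085796  1.69997416  0.33609323  0.9201728
 -0.01857654] [0.61543113 0.06629985 0.11118747]
```

View pics/c2.png

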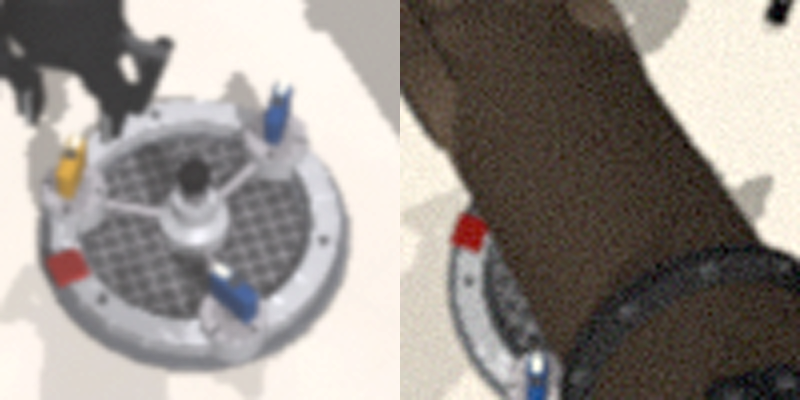

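The side view shows open fingertips at (35,110) and (115,125), either side of the yellow bar at (70,145). I'll descend and close.

>>> jog_arm:
  motion:
    - [[0,0,-0.02],[0,0,0]]
    - [[0,0,-0.04],[0,0,0]]
    - [[0,0,-0.059],[0,0,0]]
    - [[0,0,-0.059],[0,0,0]]
    - [[0,0,-0.059],[0,0,0]]
    - [[0,0,-0.059],[0,0,0]]

```text
time_s: 3.2
ee_pos: [0.6157, 0.0672, 0.0525]
orientation: [0.001, 0.524, 0.852, 0.001]
wrist_force: [-0.8, -0.2, 0.4]
grip_width: 0.526
grasp_force: 0.0
```

>>> jog_arm:
  motion:
    - [[0,0,0],[0,0,0]]
    - [[0,0,0],[0,0,0]]
    - [[0,0,0],[0,0,0]]
    - [[0,0,0],[0,0,0]]
    - [[0,0,0],[0,0,0]]
    - [[0,0,0],[0,0,0]]
  grip: 0.004
  squeeze: 35

```text
time_s: 3.8
ee_pos: [0.6147, 0.067, 0.0512]
orientation: [0.0, 0.524, 0.852, 0.0]
wrist_force: [-1.4, -1.4, 6.5]
grip_width: 0.147
grasp_force: 37.0
```

```bash
python3 -c "
from h import *
print({k:np.round(v,4) for k,v in manip.read_state().items()})"
```

```text
{'time_s': np.float64(3.8), 'joints': array([ 0.1053,  0.6731, -0.449 ,  1.7451,  0.3833,  0.8104, -0.0581]), 'qvel': array([ 0.0005, -0.0005,  0.0025,  0.0006, -0.0002,  0.0013, -0.001 ]), 'joint_efforts': array([-4.18900e-01, -6.99509e+01, -8.17760e+00, -2.28324e+01,
        1.07500e-01, -6.76900e-01,  5.14000e-02]), 'ee_pos': array([0.6147, 0.067 , 0.0512]), 'orientation': array([4.000e-04, 5.240e-01, 8.517e-01, 2.000e-04]), 'wrist_force': array([-1.4273, -1.4089,  6.495 ]), 'wrist_torque': array([-0.1558,  0.3857, -0.0595]), 'grasp_force': np.float64(36.978), 'grip_width': np.float64(0.1472)}
```

>>> jog_arm:
  motion:
    - [[0,0,0],[0,0,-8]]
    - [[0,0,0],[0,0,-16]]
    - [[0,0,0],[0,0,-24]]
    - [[0,0,0],[0,0,-32]]
    - [[0,0,0],[0,0,-40]]
    - [[0,0,0],[0,0,-48]]
    - [[0,0,0],[0,0,-56]]
    - [[0,0,0],[0,0,-64]]
    - [[0,0,0],[0,0,-72]]
    - [[0,0,0],[0,0,-80]]
    - [[0,0,0],[0,0,-88]]
    - [[0,0,0],[0,0,-90]]

```text
time_s: 5.0
ee_pos: [0.612, 0.0678, 0.0512]
orientation: [-0.001, 0.973, 0.23, -0.002]
wrist_force: [-11.1, 1.0, 16.2]
grip_width: 0.144
grasp_force: 38.4
```

>>> jog_arm:
  motion:
    - [[0,0,0],[0,0,0]]
    - [[0,0,0],[0,0,0]]
    - [[0,0,0],[0,0,0]]

```text
time_s: 5.3
ee_pos: [0.6121, 0.0678, 0.0512]
orientation: [-0.001, 0.973, 0.232, -0.002]
wrist_force: [-12.2, 1.2, 15.3]
grip_width: 0.142
grasp_force: 38.4
```

```bash
python3 -c "
from h import *
print({k:np.round(v,4) for k,v in manip.read_state().items()})"
```

```text
{'time_s': np.float64(5.3), 'joints': array([-0.1735,  0.6253, -0.0337,  1.7736,  0.0272,  0.7469, -1.3229]), 'qvel': array([ 0.0016,  0.0007, -0.0008,  0.001 , -0.0005,  0.0014, -0.0003]), 'joint_efforts': array([ 1.10100e+00, -6.56882e+01,  1.82890e+00, -2.63729e+01,
        8.21400e-01, -3.77130e+00,  6.38000e-02]), 'ee_pos': array([0.6121, 0.0678, 0.0512]), 'orientation': array([-7.000e-04,  9.727e-01,  2.322e-01, -1.800e-03]), 'wrist_force': array([-12.1987,   1.2436,  15.2952]), 'wrist_torque': array([ 0.1875,  2.3731, -0.0705]), 'grasp_force': np.float64(38.353), 'grip_width': np.float64(0.1424)}
```

Turned 90° cleanly. A −12 N x force puts the axis at about x = 0.612. j7 is at −1.32, so the second quarter should fit within its range without regripping.

>>> jog_arm:
  motion:
    - [[-0.002,0,0],[0,0,-8]]
    - [[-0.0025,0,0],[0,0,-16]]
    - [[-0.0025,0,0],[0,0,-24]]
    - [[-0.0025,0,0],[0,0,-32]]
    - [[-0.0025,0,0],[0,0,-40]]
    - [[-0.0025,0,0],[0,0,-48]]
    - [[-0.0025,0,0],[0,0,-56]]
    - [[-0.0025,0,0],[0,0,-64]]
    - [[-0.0025,0,0],[0,0,-66]]
    - [[-0.0025,0,0],[0,0,-66]]

```text
time_s: 6.3
ee_pos: [0.6121, 0.07, 0.0512]
orientation: [-0.002, 0.942, -0.335, -0.0]
wrist_force: [-3.3, 6.1, 6.9]
grip_width: 0.145
grasp_force: 37.1
```

```bash
python3 -c "
from h import *
s=manip.read_state()
print({k:np.round(s[k],4) for k in ('joints','ee_pos','orientation','wrist_force')})"
```

```text
{'joints': array([-0.39  ,  0.6349,  0.2826,  1.7973, -0.2511,  0.7431, -2.2277]), 'ee_pos': array([0.6121, 0.07  , 0.0512]), 'orientation': array([-1.500e-03,  9.423e-01, -3.349e-01, -1.000e-04]), 'wrist_force': array([-3.3466,  6.0587,  6.9234])}
```

>>> jog_arm:
  motion:
    - [[0,0.001,0],[0,0,-8]]
    - [[0,0.001,0],[0,0,-16]]
    - [[0,0.001,0],[0,0,-24]]
    - [[0,0.001,0],[0,0,-24]]
    - [[0,0.001,0],[0,0,-24]]

```text
time_s: 6.8
ee_pos: [0.6127, 0.0705, 0.0512]
orientation: [-0.002, 0.852, -0.523, 0.0]
wrist_force: [-0.7, 4.3, 5.4]
grip_width: 0.147
grasp_force: 37.0
```

```bash
python3 -c "
from h import *
s=manip.read_state()
print({k:np.round(s[k],4) for k in ('joints','ee_pos','orientation','wrist_force')})"
```

```text
{'joints': array([-0.4673,  0.6505,  0.399 ,  1.8034, -0.3534,  0.7562, -2.5535]), 'ee_pos': array([0.6127, 0.0705, 0.0512]), 'orientation': array([-1.500e-03,  8.523e-01, -5.230e-01,  1.000e-04]), 'wrist_force': array([-0.6765,  4.2644,  5.4421])}
```

>>> jog_arm:
  motion:
    - [[0,0,0],[0,0,0]]
    - [[0,0,0],[0,0,0]]
    - [[0,0,0],[0,0,0]]
    - [[0,0,0.02],[0,0,0]]
    - [[0,0,0.05],[0,0,0]]
    - [[0,0,0.08],[0,0,8]]
    - [[-0.01,-0.02,0.08],[0,0,16]]
    - [[-0.02,-0.04,0.08],[0,0,24]]
    - [[-0.03,-0.06,0.08],[0,0,32]]
    - [[-0.04,-0.08,0.08],[0,0,40]]
    - [[-0.05,-0.1,0.08],[0,0,48]]
    - [[-0.06,-0.12,0.08],[0,0,56]]
  grip: 0.045

```text
time_s: 8.0
ee_pos: [0.5511, -0.0532, 0.1302]
orientation: [0.0, 0.998, -0.06, -0.0]
wrist_force: [-0.3, -0.2, -0.3]
grip_width: 0.527
grasp_force: 0.0
```

>>> jog_arm:
  motion:
    - [[-0.01,-0.008,0],[0,0,8]]
    - [[-0.01,-0.008,0],[0,0,16]]
    - [[-0.01,-0.008,0],[0,0,24]]
    - [[-0.01,-0.008,0],[0,0,32]]
    - [[-0.01,-0.008,0],[0,0,40]]
    - [[-0.01,-0.008,0],[0,0,48]]
    - [[-0.01,-0.008,0],[0,0,56]]
    - [[-0.01,-0.008,0],[0,0,64]]
    - [[-0.01,-0.008,0],[0,0,72]]
    - [[-0.01,-0.008,0],[0,0,80]]
    - [[-0.01,-0.008,0],[0,0,88]]
    - [[-0.01,-0.008,0],[0,0,96]]

```text
time_s: 9.2
ee_pos: [0.5416, -0.0605, 0.1302]
orientation: [-0.0, 0.713, 0.702, -0.0]
wrist_force: [-0.4, 0.6, -0.4]
grip_width: 0.524
grasp_force: 0.0
```

```bash
cat > st.py <<'E'
from h import *
np.set_printoptions(precision=4,suppress=True)
s=manip.read_state();q=s['orientation'];print(s['joints'],s['ee_pos'],s['wrist_force'],'yaw',2*np.degrees(np.arctan2(q[2],q[1]))-90,q)
E
python3 st.py
```

```text
[ 0.1781  0.4383 -0.2216  1.8829  0.1266  0.8342 -0.1241] [ 0.5416 -0.0605  0.1302] [-0.4288  0.6146 -0.4244] yaw -0.8949531118702367 [-0.      0.7126  0.7016 -0.0002]
```

>>> jog_arm:
  motion:
    - [[-0.0006,0.0015,0],[0,0,8]]
    - [[-0.0006,0.0015,0],[0,0,16]]
    - [[-0.0006,0.0015,0],[0,0,24]]
    - [[-0.0006,0.0015,0],[0,0,29.9]]
    - [[-0.0006,0.0015,-0.03],[0,0,29.9]]
    - [[-0.0006,0.0015,-0.03],[0,0,29.9]]

```text
time_s: 9.8
ee_pos: [0.5389, -0.0592, 0.0977]
orientation: [-0.002, 0.51, 0.86, -0.001]
wrist_force: [-0.3, 0.6, -0.2]
grip_width: 0.524
grasp_force: 0.0
```

```bash
python3 - <<'E'
from h import *
a=snap('side','s2.png');b=snap('top','t2.png')
o=cv2.hconcat([cv2.resize(x,(400,400),interpolation=cv2.INTER_CUBIC)[:,:,::-1] for x in(a[170:270,280:380],b[165:245,270:350])])
cv2.imwrite('pics/c3.png',cv2.convertScaleAbs(o,alpha=1.6))
E
python3 st.py
```

```text
[ 0.2589  0.4913 -0.3382  1.9039  0.2233  0.7848  0.299 ] [ 0.5406 -0.0588  0.1001] [-0.3937  0.3093  0.413 ] yaw 28.67023887786121 [-0.0008  0.51    0.8602 -0.0005]
```

View pics/c3.png

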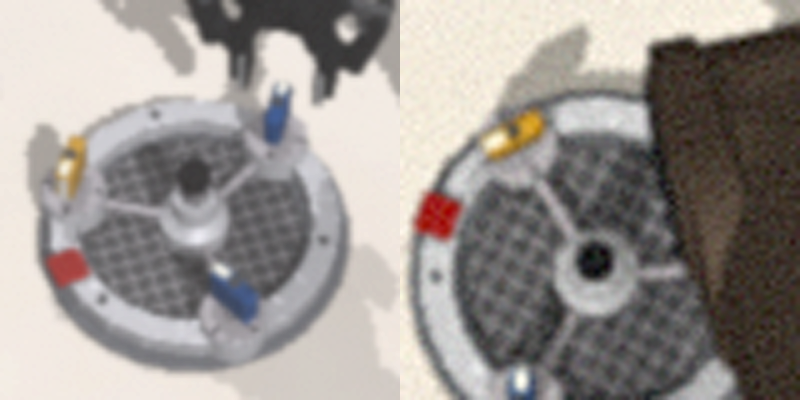

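The yellow nut at (515,137) in the top crop now has its white end on the left, so it made a half turn. The gripper straddles blue 1, with tips at (240,85) and (322,95) and the bar at (278,110). I'll descend, grip and turn.

>>> jog_arm:
  motion:
    - [[0,0,-0.02],[0,0,0]]
    - [[0,0,-0.04],[0,0,0]]
    - [[0,0,-0.049],[0,0,0]]
    - [[0,0,-0.049],[0,0,0]]
    - [[0,0,-0.049],[0,0,0]]

```text
time_s: 10.4
ee_pos: [0.5418, -0.0585, 0.0522]
orientation: [0.0, 0.51, 0.86, 0.0]
wrist_force: [0.7, 0.2, -0.0]
grip_width: 0.524
grasp_force: 0.0
```

>>> jog_arm:
  motion:
    - [[0,0,0],[0,0,0]]
    - [[0,0,0],[0,0,0]]
    - [[0,0,0],[0,0,0]]
    - [[0,0,0],[0,0,0]]
    - [[0,0,0],[0,0,0]]
    - [[0,0,0],[0,0,0]]
  grip: 0.004

```text
time_s: 11.0
ee_pos: [0.5416, -0.0586, 0.0522]
orientation: [0.001, 0.51, 0.86, 0.0]
wrist_force: [-2.1, 0.0, 5.2]
grip_width: 0.145
grasp_force: 37.2
```

```bash
python3 st.py
```

```text
[ 0.237   0.5587 -0.3127  1.9406  0.2627  0.6804  0.2645] [ 0.5416 -0.0586  0.0522] [-2.0504  0.0045  5.2116] yaw 28.705115701682104 [0.0006 0.5098 0.8603 0.0001]
```

>>> jog_arm:
  motion:
    - [[0,0,0],[0,0,-8]]
    - [[0,0,0],[0,0,-16]]
    - [[0,0,0],[0,0,-24]]
    - [[0,0,0],[0,0,-32]]
    - [[0,0,0],[0,0,-40]]
    - [[0,0,0],[0,0,-48]]
    - [[0,0,0],[0,0,-56]]
    - [[0,0,0],[0,0,-64]]
    - [[0,0,0],[0,0,-72]]
    - [[0,0,0],[0,0,-80]]
    - [[0,0,0],[0,0,-88]]
    - [[0,0,0],[0,0,-90]]

```text
time_s: 12.2
ee_pos: [0.5436, -0.0593, 0.0523]
orientation: [0.001, 0.969, 0.245, 0.002]
wrist_force: [5.8, -3.1, -2.4]
grip_width: 0.146
grasp_force: 36.1
```

>>> jog_arm:
  motion:
    - [[0,0,0],[0,0,0]]
    - [[0,0,0],[0,0,0]]

```text
time_s: 12.4
ee_pos: [0.5436, -0.0592, 0.0523]
orientation: [0.001, 0.969, 0.248, 0.002]
wrist_force: [6.3, -3.7, -2.5]
grip_width: 0.145
grasp_force: 36.2
```

```bash
python3 st.py
```

```text
[-0.0763  0.5371  0.119   1.9664 -0.1007  0.639  -0.9637] [ 0.5436 -0.0592  0.0523] [ 6.2579 -3.7483 -2.5447] yaw -61.323948928249564 [0.001  0.9688 0.2476 0.0021]
```

>>> jog_arm:
  motion:
    - [[0,0,0],[0,0,0]]
    - [[0,0,0],[0,0,0]]
    - [[0,0,0],[0,0,0]]
    - [[0,0,0.02],[0,0,0]]
    - [[0,0,0.05],[0,0,0]]
    - [[0,0,0.08],[0,0,8]]
    - [[-0.01,0.02,0.08],[0,0,16]]
    - [[-0.02,0.04,0.08],[0,0,24]]
    - [[-0.04,0.06,0.08],[0,0,32]]
    - [[-0.05,0.08,0.08],[0,0,40]]
    - [[-0.06,0.1,0.08],[0,0,48]]
    - [[-0.07,0.12,0.08],[0,0,56]]
  grip: 0.045

```text
time_s: 13.6
ee_pos: [0.4704, 0.0622, 0.1314]
orientation: [-0.0, 0.737, 0.676, -0.0]
wrist_force: [-0.7, -0.3, -0.0]
grip_width: 0.53
grasp_force: 0.0
```

>>> jog_arm:
  motion:
    - [[-0.006,0.005,0],[0,0,8]]
    - [[-0.006,0.005,0],[0,0,16]]
    - [[-0.006,0.005,0],[0,0,24]]
    - [[-0.006,0.005,0],[0,0,32]]
    - [[-0.006,0.005,0],[0,0,40]]
    - [[-0.006,0.005,0],[0,0,48]]
    - [[-0.006,0.005,0],[0,0,56]]
    - [[-0.006,0.005,0],[0,0,64]]
    - [[-0.006,0.005,0],[0,0,72]]
    - [[-0.006,0.005,0],[0,0,80]]
    - [[-0.006,0.005,0],[0,0,88]]
    - [[-0.006,0.005,0],[0,0,92.8]]

```text
time_s: 14.8
ee_pos: [0.465, 0.0663, 0.1313]
orientation: [-0.0, 0.019, 1.0, -0.0]
wrist_force: [-0.1, 0.9, 0.3]
grip_width: 0.527
grasp_force: 0.0
```

>>> jog_arm:
  motion:
    - [[0,0,0],[0,0,0]]
    - [[0,0,0],[0,0,0]]

```text
time_s: 15.0
ee_pos: [0.4651, 0.0664, 0.1313]
orientation: [-0.0, 0.023, 1.0, 0.0]
wrist_force: [-0.5, -0.4, 0.6]
grip_width: 0.526
grasp_force: 0.0
```

```bash
python3 st.py
```

```text
[ 0.1551  0.3702 -0.5164  2.0384  0.253   0.7941  1.0134] [0.4651 0.0664 0.1313] [-0.5453 -0.365   0.6272] yaw 87.3441418218296 [-0.0001  0.0232  0.9997  0.    ]
```

Aligned; descend, grip and turn −90°.

>>> jog_arm:
  motion:
    - [[0.0005,-0.0005,-0.03],[0,0,0]]
    - [[0.0005,-0.0005,-0.05],[0,0,0]]
    - [[0.0005,-0.0005,-0.07],[0,0,0]]
    - [[0.0005,-0.0005,-0.08],[0,0,0]]
    - [[0.0005,-0.0005,-0.08],[0,0,0]]
    - [[0.0005,-0.0005,-0.08],[0,0,0]]

```text
time_s: 15.6
ee_pos: [0.466, 0.0662, 0.0518]
orientation: [0.0, 0.022, 1.0, 0.0]
wrist_force: [0.4, 0.6, -0.0]
grip_width: 0.526
grasp_force: 0.0
```

>>> jog_arm:
  motion:
    - [[0,0,0],[0,0,0]]
    - [[0,0,0],[0,0,0]]
    - [[0,0,0],[0,0,0]]
    - [[0,0,0],[0,0,0]]
    - [[0,0,0],[0,0,0]]
    - [[0,0,0],[0,0,0]]
  grip: 0.004

```text
time_s: 16.2
ee_pos: [0.4663, 0.0662, 0.0522]
orientation: [0.001, 0.022, 1.0, 0.0]
wrist_force: [-1.2, -0.2, 5.2]
grip_width: 0.143
grasp_force: 37.6
```

```bash
python3 st.py
```

```text
[ 0.0886  0.4928 -0.4471  2.1097  0.365   0.611   0.9132] [0.4663 0.0662 0.0522] [-1.166  -0.2366  5.1507] yaw 87.50299431852392 [0.0008 0.0218 0.9998 0.0001]
```

>>> jog_arm:
  motion:
    - [[0,0,0],[0,0,-8]]
    - [[0,0,0],[0,0,-16]]
    - [[0,0,0],[0,0,-24]]
    - [[0,0,0],[0,0,-32]]
    - [[0,0,0],[0,0,-40]]
    - [[0,0,0],[0,0,-48]]
    - [[0,0,0],[0,0,-56]]
    - [[0,0,0],[0,0,-64]]
    - [[0,0,0],[0,0,-72]]
    - [[0,0,0],[0,0,-80]]
    - [[0,0,0],[0,0,-88]]
    - [[0,0,0],[0,0,-90]]

```text
time_s: 17.4
ee_pos: [0.4665, 0.0664, 0.0521]
orientation: [0.0, 0.724, 0.69, 0.001]
wrist_force: [-0.7, -0.2, 5.6]
grip_width: 0.14
grasp_force: 37.6
```

>>> jog_arm:
  motion:
    - [[0,0,0],[0,0,0]]
    - [[0,0,0],[0,0,0]]

```text
time_s: 17.6
ee_pos: [0.4665, 0.0664, 0.0521]
orientation: [0.0, 0.722, 0.692, 0.001]
wrist_force: [-0.3, 0.4, 7.6]
grip_width: 0.147
grasp_force: 37.7
```

```bash
python3 st.py
```

```text
[-0.2403  0.4512 -0.0186  2.1368  0.0151  0.5518 -0.3119] [0.4665 0.0664 0.0521] [-0.3475  0.373   7.5643] yaw -2.4093516471097303 [0.0004 0.7218 0.6921 0.0009]
```

>>> jog_arm:
  motion:
    - [[0,0,0],[0,0,0]]
    - [[0,0,0],[0,0,0]]
    - [[0,0,0],[0,0,0]]
    - [[0,0,0.03],[0,0,0]]
    - [[0,0,0.06],[0,0,0]]
    - [[0,0,0.1],[0,0,0]]
    - [[0,-0.05,0.1],[0,0,0]]
    - [[0,-0.1,0.1],[0,0,0]]
    - [[0,-0.15,0.1],[0,0,0]]
    - [[0,-0.2,0.1],[0,0,0]]
    - [[0,-0.25,0.1],[0,0,0]]
    - [[0,-0.28,0.1],[0,0,0]]
  grip: 0.045

```text
time_s: 18.8
ee_pos: [0.4647, -0.2184, 0.1514]
orientation: [0.001, 0.724, 0.69, -0.001]
wrist_force: [-1.4, 0.5, 0.1]
grip_width: 0.525
grasp_force: 0.0
```

```bash
python3 - <<'E'
from h import *
a=snap('side','s3.png');b=snap('top','t3.png')
o=cv2.hconcat([cv2.resize(x,(400,400),interpolation=cv2.INTER_CUBIC)[:,:,::-1] for x in(a[170:270,280:380],b[172:264,264:356])])
cv2.imwrite('pics/c4.png',cv2.convertScaleAbs(o,alpha=1.6))
E
python3 st.py
```

```text
[ 0.2573  0.3518  0.101   1.9569 -0.0439  0.8343  0.3309] [ 0.4647 -0.2195  0.1513] [0.4773 0.7004 0.1533] yaw -2.902173451671885 [ 0.0008  0.7248  0.689  -0.0008]
```

View pics/c4.png

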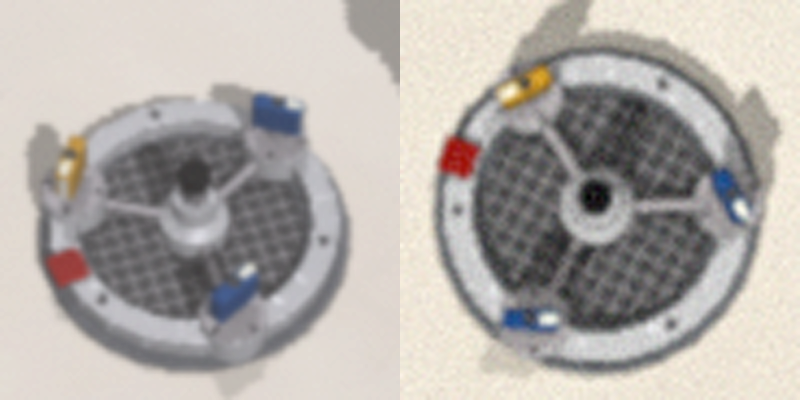

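All three nuts show the right stripes: yellow white-left (510,95), blue 1 (730,195) white lower-right, blue 2 (530,322) white-right. Now the punch.

>>> jog_arm:
  motion:
    - [[0.016,0.05,0],[0,0,0]]
    - [[0.03,0.1,0],[0,0,0]]
    - [[0.046,0.15,0],[0,0,0]]
    - [[0.062,0.2,0],[0,0,0]]
    - [[0.076,0.2452,0],[0,0,0]]
    - [[0.076,0.2452,-0.02],[0,0,0]]
    - [[0.076,0.2452,-0.04],[0,0,0]]
    - [[0.076,0.2452,-0.05],[0,0,0]]
    - [[0.076,0.2452,-0.05],[0,0,0]]
    - [[0.076,0.2452,-0.05],[0,0,0]]
  grip: 0

```text
time_s: 19.9
ee_pos: [0.5418, 0.0309, 0.1017]
orientation: [0.0, 0.723, 0.691, 0.0]
wrist_force: [0.5, 0.2, 1.4]
grip_width: 0.003
grasp_force: 0.0
```

```bash
python3 st.py; python3 -c "
from cell import manip;print(manip.tip_extent)"
```

```text
[-0.1736  0.4598  0.0243  1.9303 -0.0158  0.7517 -0.1843] [0.5418 0.0309 0.1017] [0.5288 0.1918 1.3826] yaw -2.524055572515792 [0.     0.7225 0.6914 0.    ]
0.008
```

>>> jog_arm:
  motion:
    - [[-0.001,-0.0052,0],[0,0,0]]
    - [[-0.001,-0.0052,0],[0,0,0]]
    - [[-0.001,-0.0052,-0.01],[0,0,0]]
    - [[-0.001,-0.0052,-0.013],[0,0,0]]
    - [[-0.001,-0.0052,-0.016],[0,0,0]]
    - [[-0.001,-0.0052,-0.016],[0,0,0]]

```text
time_s: 20.5
ee_pos: [0.5405, 0.0258, 0.0851]
orientation: [-0.0, 0.722, 0.692, -0.0]
wrist_force: [-2.6, -1.5, 7.2]
grip_width: -0.0
grasp_force: 3.8
```

```bash
python3 st.py
```

```text
[-0.1637  0.4819  0.0232  1.9466 -0.0162  0.7139 -0.1745] [0.5405 0.0258 0.0851] [-2.5574 -1.5211  7.2236] yaw -2.499715645286969 [-0.0001  0.7224  0.6915 -0.0003]
```

In contact at about 7 N. I'll press through the trip.

>>> jog_arm:
  motion:
    - [[0,0,-0.002],[0,0,0]]
    - [[0,0,-0.004],[0,0,0]]
    - [[0,0,-0.006],[0,0,0]]
    - [[0,0,-0.008],[0,0,0]]
    - [[0,0,-0.0095],[0,0,0]]
    - [[0,0,-0.0095],[0,0,0]]
    - [[0,0,-0.0095],[0,0,0]]

```text
time_s: 21.2
ee_pos: [0.5406, 0.0259, 0.0761]
orientation: [-0.0, 0.722, 0.692, -0.0]
wrist_force: [-3.6, -0.3, 7.9]
grip_width: -0.002
grasp_force: 4.5
```

>>> jog_arm:
  motion:
    - [[0,0,-0.001],[0,0,0]]
    - [[0,0,-0.002],[0,0,0]]
    - [[0,0,-0.002],[0,0,0]]

```text
time_s: 21.5
ee_pos: [0.5408, 0.0259, 0.0758]
orientation: [0.0, 0.722, 0.691, 0.0]
wrist_force: [-9.5, -1.2, 31.6]
grip_width: -0.002
grasp_force: 15.6
```

The force rose to 32 N with no further travel, so it is hard on the bottom stop and has tripped. Now I'll release, retreat and look.

>>> jog_arm:
  motion:
    - [[0,0,0.005],[0,0,0]]
    - [[0,0,0.015],[0,0,0]]
    - [[0,0,0.035],[0,0,0]]
    - [[0,0,0.07],[0,0,0]]
    - [[0,0,0.1],[0,0,0]]
    - [[0,-0.05,0.1],[0,0,0]]
    - [[0,-0.1,0.1],[0,0,0]]
    - [[0,-0.15,0.1],[0,0,0]]
    - [[0,-0.2,0.1],[0,0,0]]
    - [[0,-0.25,0.1],[0,0,0]]
    - [[0,-0.25,0.1],[0,0,0]]

```text
time_s: 22.6
ee_pos: [0.5389, -0.2332, 0.1737]
orientation: [0.002, 0.726, 0.688, -0.002]
wrist_force: [-0.3, -0.6, -0.6]
grip_width: -0.001
grasp_force: 0.0
```

```bash
python3 - <<'E'
from h import *
a=snap('side','s4.png');b=snap('top','t4.png')
o=cv2.hconcat([cv2.resize(x,(400,400),interpolation=cv2.INTER_CUBIC)[:,:,::-1] for x in(a[170:270,280:380],b[172:264,264:356])])
cv2.imwrite('pics/c5.png',cv2.convertScaleAbs(o,alpha=1.6))
E
python3 st.py
```

```text
[ 0.2308  0.432   0.1014  1.7601 -0.0519  0.9527  0.3064] [ 0.5402 -0.2254  0.1733] [ 0.7772  0.781  -0.1429] yaw -2.675436827397661 [-0.0003  0.7234  0.6904 -0.0002]
```

View pics/c5.png

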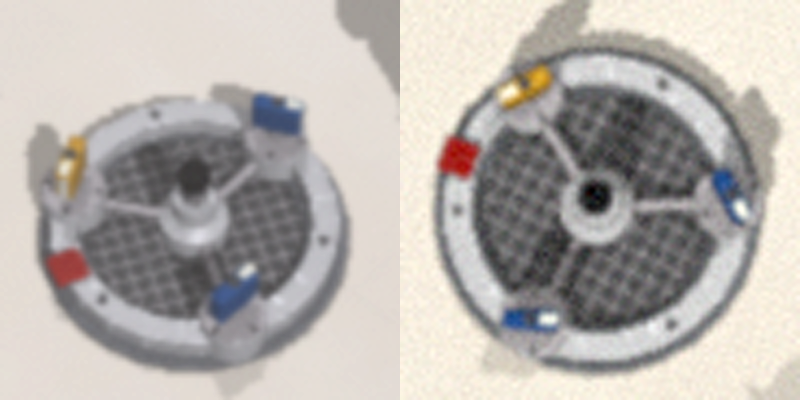

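The punch is back up, with its cap at (194,178) in the side crop as before, and the nuts are unchanged. The arm is clear of everything.

```bash
python3 -c "
from cell import manip;print(manip.finish_job())"
```

```text
the job is handed in; nothing more can be done
None
```

I turned the yellow nut two quarters, then each blue nut one quarter, in clockwise order from the red tab; I then pressed the punch to its stop, it sprang back up, and I handed the job in at about 23 s with the bystanders untouched.

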